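# Close and lock the gear bay of the scanner turntable

## Robot

A 6-joint arm with a two-finger parallel gripper is mounted at the origin on the work surface. World frame = base frame: x ahead of the robot, y to its left, z up, the work surface at z = 0. Lengths are in m, angles in degrees, forces in N, time in s.
With the tool pointing down it reaches from about 0.275 to 0.85 m from the base axis. Payload 19 kg.
Tool frame: the origin (TCP) lies at the very end of the fingers, on their centre line; the grasp point (between the pads) lies 19 mm behind it (ctrl.grasp_offset is the distance from the TCP to the grasp point, in m); z points along the fingers, y is the direction in which the jaws open and shut (so a half turn about z gives the same grasp; the last joint's range is limited). The gripper opens to 85 mm and grips with 20 to 120 N. Pads are 22 mm wide; open, the fingers measure 114 mm over their backs; the gripper's body (76 mm by 85 mm) begins 54 mm behind the grasp point. The pads swing forward as they close: fully open they stand 13 mm farther back than shut.
Start: joints at [62.968, 8.623, 82.357, -0, 89.026, -7.678], TCP at [0.191, 0.542, 0.231] pointing down, gripper open.
Joint ranges: [-160.23, 160.23], [-39.13, 120.54], [6.94, 153.29], [-79.49, 259.48], [9.18, 160.14], [-161.06, 161.06]. Speed limits (degrees/s): [108.29, 108.29, 127.2, 172.46, 172.46, 172.46].

## Interface

Orientations are given as a 3x3 rotation matrix whose columns are the frame's x, y, z axes.
In Python, from bench import ctrl gives the robot as it stands. The module is installed in compiled form; this text tells all that it offers.
- The arm moves only by the shell command python3 -m pendant 'ROWS' [FORCE]. ROWS is JSON, a list that holds one entry, the list of rows, each a list of 7 numbers: the closure, from -1 (fully open) to 1 (shut), then the shift along the world's x, y, z each as a share of 150 mm, from -1 to 1, then the turn, a rotation vector about the world's x, y, z each as a share of pi rad, from -1 to 1. In form: [[[hand, dx, dy, dz, ax, ay, az], ...]]. A call has 1 to 20 rows; each row shifts and turns the commanded pose from where the row before left it; what a row does not reach is not made up. A row lasts 1/8 s, in which the tool goes at most 62.5 mm and 10.7 degrees, less where a joint would pass 70% of its speed; a pose out of reach is approached as far as the arm can. A call with a number of a shift or a turn outside -1 to 1 is refused whole. A call with a gripper value outside its range is refused whole. The fingers move at their own pace and stop on an object; FORCE is the grip in N (left out, the last holds). Time passes only in rows, so rows that do not move let the fingers close. It gives the time, the measured TCP pose, the force and the opening at its end, in the units of the state.
- ctrl.state(): the state, without advancing time (a new reading comes with each control period).
- ctrl.capture(name): name is "scene" or "top" or "wrist"; returns a dict with "img" (384x512x3 uint8, blue, green, red), "K" (3x3 intrinsics, pixels), "xyz" and "attitude" of the camera in the world. Camera axes: x right, y down, z forward; pixel columns grow to the right and rows downward; lengths in m; the calibration is good to about 2 mm. A picture is of the moment at which its call begins. There is no depth.
- ctrl.close_job(): hands the job in, once; it reports no verdict.
Trained networks look in a picture, given as the dict that the camera call returned (one of the last four; its "shot" number tells which), for a name from the list of things; names that differ only in an ending like _2 or _b are one class to them, and where a whole thing is asked for, a point or a joint stands for the part that bears it (a point fixed in the world has none). Each returns a list of dicts, best first, with "score" (0 to 1); they miss things now and then, are a little off and sometimes report something else, mostly with a low value. They report only what shows in the picture. A call takes as long as a camera call. They do not tell look-alikes from the thing itself.
- ctrl.search_frame(picture, thing): "bbox" ([left, top, right, bottom] in pixels, round what is visible of it).
The state is a dict: "time": time; "joints": joint angles; "dq": joint speeds; "joint_torque": joint torques, N m; "ee_pos": TCP position; "eef_rot": TCP orientation; "ft_force": force on the tool from outside, world axes, zero at the start; "ft_torque": the same for the moment, N m; "opening": opening from 0.0 (shut) to 1.0 (fully open).
Only numpy, scipy, OpenCV 4.12 (cv2) and the standard library are available. Lean on these libraries where they do the work, as an engineer would, in place of code of your own. Each camera call takes 0.05 s, during which the arm holds its last target. There are 200 camera calls.

## Task

Someone left a loose axle lying on the gears of the scanner turntable: take it out and lay it flat in the grey tray with the spare ones. Then swing the bay's cover shut without slamming it and lock both of its quarter-turn studs: line each wing up with its slot, push it in, turn it a quarter turn clockwise and let it spring back into its detent. Leave everything else on the bench where it stands.

Things in the scene. Friction and masses are not known exactly. Their poses are not given: they have to be found in the camera images.
- turntable: grey steel scanner turntable, fixed to the bench. Origin on the bench under the centre of its gear bay; x along the housing to the platter, y across to the cover's hinge, z up. Bay 210 (x) by 170 (y) mm outside, walls 4 mm, rim 75 mm high, open on top. Beyond x=105 the housing goes on to x=275, 56 mm high, carrying the platter
- gear_face (a point): centre of the upper face of the larger flat gear in the bay (radius 49 mm), 69 mm over the bench, 6 mm below the rim; x=30, y=18 in the turntable's frame. A smaller gear (radius 22, same height) meshes with it on the robot's side. The clear opening of the bay is x=-101..101, y=-45..81
- platter (a point): centre of the top of the round black platter, radius 80 mm, 73 mm over the bench, at x=190 y=0 in the turntable's frame; a vase stands on it
- hinge_line (a point): middle of the cover's hinge line, which runs along the turntable's x at y=+85, 75 mm over the bench
- cover (a joint): opening angle of the cover, rad: 0 shut, 2.45 most open. Flat aluminium plate 210 (x) by 170 mm, 3 mm thick, 0.25 kg, on a stiff hinge: stays where it is left; its free edge takes about 1 to 5 N to move. Shut, it lies on the rim, upper face 78 mm over the bench. It cannot shut while something sticks out above the rim
- cover_edge (a point): the middle of the cover's free edge (170 mm from the hinge line). Frame of the cover: z out of its outer face, x as the turntable's x, -y from the hinge to this edge. Nothing but the two studs stands on the outer face
- near_slot (a point): centre of the slot for the near stud in the aluminium deck along the bay's side y=-81..-45: at x=-70, y=-63 in the turntable's frame, 69.5 mm over the bench. Slot 26 mm along x, 9 mm wide
- near_wing (a point): mid-height centre of the black wing of the quarter-turn stud nearer to the robot, captive in the cover 22 mm from its free edge. Wing: upright bar 36 mm (this frame's x) by 10 (y) by 18 high; 8.5 mm below this point is the top of its round flange, radius 17, part of the head, good to press on. z out of the cover. Cover shut, stud let out: wing top 113, flange top 95.5 mm over the bench
- near_push (a joint): how far the near stud is pressed into the cover, m: 0 let out, 0.011 its stop. Spring 4 N at 0, 9 N at the stop. Cover shut and wing lined up with the slot (turn under about 0.2) it goes to the stop; crosswise its pin lands on the deck at about 0.0015. Locked, it springs back to about 0.008 and stays; the head comes up by as much
- near_turn (a joint): angle of the near stud, rad, growing clockwise seen from outside the cover: 0 (stop) wing parallel to the hinge, in line with the slot; 1.57 crosswise (stop at 1.6). Turns freely when let out; left at 0 to 0.7. Its cross pin goes down through the slot, turns under the deck only while pressed over 0.010, and when let go springs into a detent at 1.57 (drawn in from about 1.3)
- far_slot (a point): centre of the slot for the far stud in the aluminium deck along the bay's side y=-81..-45: at x=+70, y=-63 in the turntable's frame, 69.5 mm over the bench. Slot 26 mm along x, 9 mm wide
- far_wing (a point): mid-height centre of the black wing of the quarter-turn stud farther from the robot, captive in the cover 22 mm from its free edge. Wing: upright bar 36 mm (this frame's x) by 10 (y) by 18 high; 8.5 mm below this point is the top of its round flange, radius 17, part of the head, good to press on. z out of the cover. Cover shut, stud let out: wing top 113, flange top 95.5 mm over the bench
- far_push (a joint): how far the far stud is pressed into the cover, m: 0 let out, 0.011 its stop. Spring 4 N at 0, 9 N at the stop. Cover shut and wing lined up with the slot (turn under about 0.2) it goes to the stop; crosswise its pin lands on the deck at about 0.0015. Locked, it springs back to about 0.008 and stays; the head comes up by as much
- far_turn (a joint): angle of the far stud, rad, growing clockwise seen from outside the cover: 0 (stop) wing parallel to the hinge, in line with the slot; 1.57 crosswise (stop at 1.6). Turns freely when let out; left at 0 to 0.7. Its cross pin goes down through the slot, turns under the deck only while pressed over 0.010, and when let go springs into a detent at 1.57 (drawn in from about 1.3)
- axle: the stray printed axle: a yellow square bar 92 x 10 x 10 mm with a round 6 mm tenon 7 mm long on each end, 106 mm over all, 20 g. Origin at the centre of its underside, x along it, z up. It lies on the upper face of the larger gear in the open bay and sticks out 4 mm above the rim
- tray: a grey open plastic tray, 170 (x) by 140 (y) by 35 mm high, walls and floor 4 mm, 0.45 kg, standing loose on the bench to the left or right of the turntable. Origin under its centre, z up. Two spare axles lie along its x in the half y>0 (between y=11 and y=53 mm); the half y<0 is free
- spare0: a spare axle, same shape as the stray one, lying in the tray; origin at the centre of its underside
- spare1: another spare axle lying in the tray, same as spare0
- spool: a spool of pink filament lying flat, radius 75, 48 mm high, on the side of the bench where the tray is not; origin under its centre
- tape: a roll of paper tape lying flat, outer radius 50, 24 mm high; origin under its centre
- loose_gear: a pink printed gear with a small yellow pinion on top, lying flat, radius 50, 22 mm high; origin under its centre
- post0: a yellow printed post on a round foot (radius 19), stem radius 5.5, 62 mm high, standing on the bench near the stud side of the turntable; origin under its centre
- post1: a like post standing on the bench on the hinge side of the turntable, 62 mm high, partly under the open cover; origin under its centre
- vase: a pink printed vase, radius 29, 85 mm high, standing on the platter (its foot 73 mm over the bench); origin under its centre
Not all that is in view belongs to the job. Leave any purple or white look-alike of the axle alone.

How it is judged:
By the outcome, as a careful person would: the job done as asked, in the order asked, and still so for the second after the job is handed in, with the robot touching nothing.
It also fails if it takes over 72 s, if anything falls off the work surface, if the arm or the gripper's body presses on something with over 40 N, if the wrist force passes 120 N, or if a joint passes its speed limit or range.

## Working session

There is one attempt and no reset: what is moved stays moved. The work goes in short steps, Python scripts to look and compute and a shell command to move; the robot and the scene stay as the last step left them, time stands still between calls to the robot, and variables do not carry over. Pictures are saved under pics/ and viewed, about 8 in all and at most 12, crops included, and the job is handed in when it is done.

```bash
mkdir -p pics; cat > h.py <<'E'
import numpy as np, cv2
from bench import ctrl
def snap(cam,fn=None):
    p=ctrl.capture(cam)
    if fn: cv2.imwrite('pics/'+fn,p['img'])
    return p
def R(p):
    a=np.array(p['attitude'],float); return a
def px(p,X):
    c=R(p).T@(np.array(X,float)-np.array(p['xyz'])); u=np.array(p['K'])@c; return u[:2]/u[2]
def ray(p,uv,z):
    d=R(p)@np.linalg.inv(np.array(p['K']))@np.array([uv[0],uv[1],1.]); o=np.array(p['xyz'])
    return o+d*(z-o[2])/d[2]
E
python3 - <<'E'
from h import *
s=ctrl.state();print({k:np.round(v,3).tolist() for k,v in s.items()})
a=snap('scene');b=snap('top')
print(a['xyz'],a['attitude'],b['xyz'],b['attitude'],a['K'],b['K'],a['img'].shape)
cv2.imwrite('pics/1.png',cv2.resize(b['img'],(800,600),interpolation=3));cv2.imwrite('pics/2.png',cv2.resize(a['img'],(800,600),interpolation=3))
for n in 'turntable cover axle tray near_wing far_wing platter spool tape loose_gear post0 post1 vase'.split():
    for q,z in((a,'scene'),(b,'top')):
        r=ctrl.search_frame(q,n);print(n,z,[(np.round(d['bbox']).tolist(),round(d['score'],2)) for d in r[:4]])
E
```

```text
{'time': 0.0, 'joints': [62.97, 8.649, 82.392, 0.001, 89.027, -7.677], 'dq': [0.007, 0.063, -0.028, 0.053, -0.106, -0.065], 'joint_torque': [-0.001, -71.304, -57.085, -0.0, 0.009, -0.0], 'ee_pos': [0.19, 0.542, 0.231], 'eef_rot': [[-0.943, 0.331, -0.001], [0.331, 0.943, -0.001], [0.0, -0.001, -1.0]], 'ft_force': [0.853, -1.079, 0.032], 'ft_torque': [-0.014, -0.011, 0.009], 'opening': 0.997}
[0.9645274  0.50824451 0.88626578] [[-0.78554083  0.46988928 -0.40265329]
 [ 0.61866196  0.61057698 -0.49442202]
 [ 0.01352722 -0.63749496 -0.77033577]] [0.45293599 0.03159969 1.4946462 ] [[-0.00444063 -0.99769747  0.06767605]
 [-0.99989198  0.00348179 -0.01427945]
 [ 0.01401094 -0.06773215 -0.99760516]] [[389.03920517   0.         258.62807487]
 [  0.         389.03920517 184.16424113]
 [  0.           0.           1.        ]] [[447.85566394   0.         255.27869508]
 [  0.         447.85566394 193.31258881]
 [  0.           0.           1.        ]] (384, 512, 3)
turntable scene [([150.0, 150.0, 328.0, 266.0], 0.59), ([256.0, 195.0, 275.0, 212.0], 0.23)]
turntable top [([209.0, 110.0, 302.0, 2
[... 1096 characters left out ...]
18.0, 279.0], 0.6), ([136.0, 149.0, 171.0, 176.0], 0.56)]
tape top [([341.0, 133.0, 370.0, 161.0], 0.62)]
loose_gear scene [([271.0, 305.0, 311.0, 350.0], 0.7)]
loose_gear top [([148.0, 135.0, 178.0, 166.0], 0.56), ([139.0, 240.0, 144.0, 252.0], 0.43)]
post0 scene [([265.0, 232.0, 281.0, 252.0], 0.61), ([205.0, 160.0, 217.0, 183.0], 0.42)]
post0 top [([304.0, 174.0, 314.0, 188.0], 0.4)]
post1 scene [([265.0, 232.0, 281.0, 252.0], 0.61), ([205.0, 160.0, 217.0, 183.0], 0.42)]
post1 top [([304.0, 174.0, 314.0, 188.0], 0.4)]
vase scene [([178.0, 184.0, 200.0, 219.0], 0.79), ([134.0, 148.0, 168.0, 177.0], 0.55), ([155.0, 152.0, 323.0, 264.0], 0.23)]
vase top [([264.0, 127.0, 285.0, 141.0], 0.79)]
```

View pics/1.png

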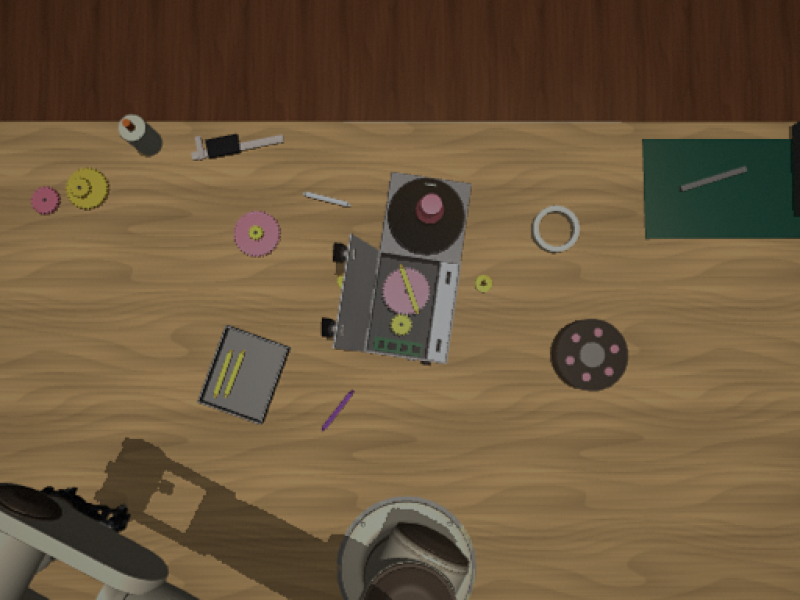

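View pics/2.png

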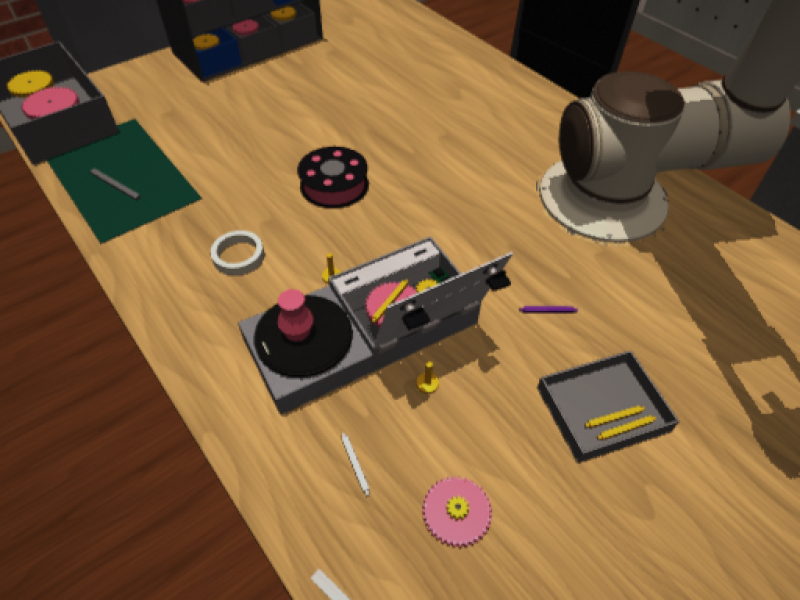

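The top view shows the turntable with its bay at (415,305), its hinge to the left (+y world), and the open cover at (358,295). There are five axle-like things:
- **Stray axle:** the yellow bar on the pink gear at (409,288). It fits the description because it lies on the larger gear in the bay.
- **Spares:** two yellow bars in the tray at (222,373) and (234,373).
- **Look-alikes:** purple at (338,410) and white at (327,200), both left alone.

I'll work out a coarse pose first, then confirm with the wrist camera.

```bash
cat >> h.py <<'E'
from scipy.optimize import least_squares
def fit(obs,x0):
    # obs: list (pic, local xyz, uv); pose x,y,yaw
    def W(v,X): c,s=np.cos(v[2]),np.sin(v[2]); return [v[0]+c*X[0]-s*X[1],v[1]+s*X[0]+c*X[1],X[2]]
    f=lambda v: np.concatenate([px(p,W(v,X))-uv for p,X,uv in obs])
    r=least_squares(f,x0,loss='soft_l1'); return r.x,r.fun.reshape(-1,2)
E
python3 - <<'E'
from h import *
b=snap('top');k=.64
o=[(b,[30,18,69],(406,291)),(b,[190,0,73],(427,216)),(b,[70,-63,69.5],(448,277)),(b,[-70,-63,69.5],(438,349)),(b,[-105,-85,75],(444,363)),(b,[-105,85,75],(369,352)),(b,[275,-85,56],(471,183)),(b,[275,85,56],(392,172))]
v,r=fit([(p,np.array(X)/1000,np.array(uv)*k) for p,X,uv in o],[.5,0,0]);print(v,np.degrees(v[2]),r.round(1).tolist())
t=[(b,[-85,-70,35],(262,423)),(b,[85,-70,35],(290,347)),(b,[85,70,35],(227,326)),(b,[-85,70,35],(200,402))]
v,r=fit([(p,np.array(X)/1000,np.array(uv)*k) for p,X,uv in t],[.4,.3,-.3]);print('tray',v,np.degrees(v[2]),r.round(1).tolist())
w=snap('wrist');s=ctrl.state();E=np.array(s['eef_rot']);print(E.T@(w['xyz']-s['ee_pos']),E.T@w['attitude'],w['K'])
for n,uv,z in [('axle tip up',(401,266),.079),('axle lo',(417,312),.079),('vase',(430,203),.158),('post0',(484,283),.06)]: print(n,ray(b,np.array(uv)*k,z))
E
```

```text
[ 0.53930754 -0.01701945 -0.15191793] -8.704256124653478 [[0.1, 0.2], [-0.5, -0.2], [0.1, 0.5], [0.2, -2.2], [1.8, 0.8], [-3.4, -0.0], [0.6, 0.3], [-0.4, -0.4]]
tray [ 0.40306968  0.33045239 -0.33588925] -19.2450365664991 [[0.5, 1.0], [0.3, -0.3], [-0.1, -1.0], [-0.8, 0.3]]
[ 0.06823323  0.00015802 -0.14258591] [[ 6.77474174e-04 -9.63942114e-01 -2.66111146e-01]
 [ 9.99999124e-01  9.55646138e-04 -9.15835285e-04]
 [ 1.13712029e-03 -2.66110292e-01  9.63941917e-01]] [[275.61106228   0.         251.4767949 ]
 [  0.         275.61106228 191.67817901]
 [  0.           0.           1.        ]]
axle tip up [0.62249035 0.00668088 0.079     ]
axle lo [ 0.52863367 -0.02531413  0.079     ]
vase [ 0.73545466 -0.0486063   0.158     ]
post0 [ 0.58902842 -0.16469366  0.06      ]
```

```bash
python3 -m pendant '[[[-1,0.183,-0.262,0.048,0,0,0.0151],[-1,0.183,-0.262,0.048,0,0,0.0151],[-1,0.183,-0.262,0.048,0,0,0.0151],[-1,0.183,-0.262,0.048,0,0,0.0151],[-1,0.183,-0.262,0.048,0,0,0.0151],[-1,0.183,-0.262,0.048,0,0,0.0151],[-1,0.183,-0.262,0.048,0,0,0.0151],[-1,0.183,-0.262,0.048,0,0,0.0151],[-1,0.183,-0.262,0.048,0,0,0.0151],[-1,0.183,-0.262,0.048,0,0,0.0151],[-1,0.183,-0.262,0.048,0,0,0.0151],[-1,0.183,-0.262,0.048,0,0,0.0151],[-1,0.183,-0.262,0.048,0,0,0.0151],[-1,0.183,-0.262,0.048,0,0,0.0151],[-1,0,0,0,0,0,0]]]'
python3 - <<'E'
from h import *
w=snap('wrist');np.savez('w3.npz',**{k:np.array(w[k]) for k in('K','xyz','attitude','img')})
cv2.imwrite('pics/3.png',cv2.resize(w['img'],(800,600),interpolation=3))
for n in 'axle near_wing far_wing cover'.split():print(n,[(np.round(d['bbox'],1).tolist(),round(d['score'],2)) for d in ctrl.search_frame(w,n)[:3]])
E
```

```text
time: 3.38
ee_pos: [0.5761, -0.0102, 0.3315]
eef_rot: [[-0.948, -0.318, -0.001], [-0.318, 0.948, -0.0], [0.001, -0.0, -1.0]]
ft_force: [-0.8, 0.3, 0.5]
opening: 0.997
axle [([370.3, 12.4, 432.6, 54.7], 0.93), ([254.0, 124.1, 260.4, 197.9], 0.82), ([283.7, 268.4, 320.2, 295.7], 0.48)]
near_wing [([407.9, 136.0, 450.0, 181.2], 0.87)]
far_wing []
cover [([274.3, 99.4, 461.6, 308.0], 0.75)]
```

View pics/3.png

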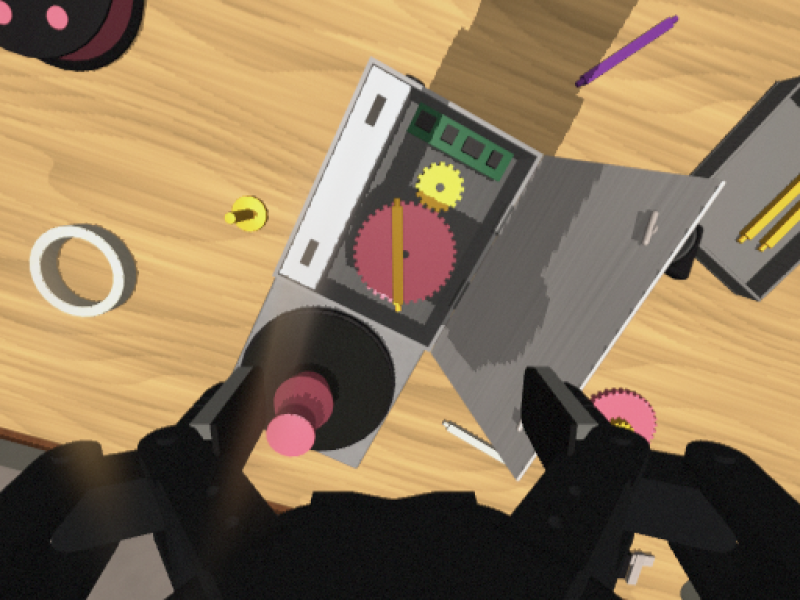

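The wrist view shows the yellow axle on the pink gear from (397,200) to (398,310). The slots are at (376,110) and (310,252), and the cover corners at (724,182) and (518,478). I'll fit poses and make the confirming crop.

```bash
python3 - <<'E'
from h import *
b=dict(np.load('w3.npz'));k=.64
o=[([30,18,69],(405,254)),([70,-63,69.5],(310,252)),([-70,-63,69.5],(376,110)),([-105,-85,75],(373,60)),([-105,85,75],(543,155)),([105,85,75],(429,347))]
v,r=fit([(b,np.array(X)/1000,np.array(uv)*k) for X,uv in o],[.54,-.017,-.15]);print(v,np.degrees(v[2]),r.round(1).tolist())
a1=ray(b,np.array((397,200))*k,.078);a2=ray(b,np.array((398,310))*k,.078);print(a1,a2,(a1+a2)/2,np.linalg.norm(a1-a2),np.degrees(np.arctan2(*(a2-a1)[1::-1])))
c,s=np.cos(v[2]),np.sin(v[2])
def W(X):return [v[0]+c*X[0]-s*X[1],v[1]+s*X[0]+c*X[1],X[2]]
f=lambda t:np.concatenate([px(b,W([x,.085-.17*np.cos(t[0]),.0765+.17*np.sin(t[0])]))-np.array(uv)*k for x,uv in((-.105,(724,182)),(.105,(518,478)))])
q=least_squares(f,[2.]);print('cover',q.x,q.fun)
cv2.imwrite('pics/4.png',cv2.resize(b['img'][110:215,200:340],(560,420),interpolation=cv2.INTER_CUBIC))
E
```

```text
[ 0.53871568 -0.01263883 -0.15538971] -8.90317436017064 [[-0.1, 0.1], [-0.4, 0.1], [0.3, 0.2], [-0.8, -2.7], [0.8, 0.1], [0.2, 3.4]]
[ 0.52584205 -0.02286045  0.078     ] [0.6230839  0.01114502 0.078     ] [ 0.57446297 -0.00585772  0.078     ] 0.10301625884079657 19.274729628590165
cover [1.85356075] [ 1.80414302 -0.86838918 -1.79910251  3.20996582]
```

View pics/4.png

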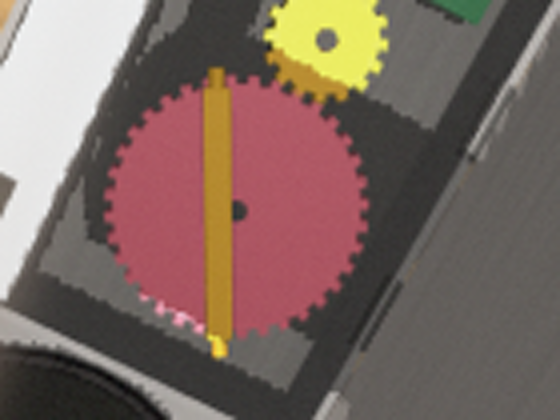

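The crop confirms a plain yellow bar lying across the pink gear at crop (218,210), so this is the stray axle. I'll go down and grasp it.

```bash
python3 -m pendant '[[[0.1,-0.01,0.02,-0.25,0,0,0.002],[0.1,0,0,-0.25,0,0,0.002],[0.1,0,0,-0.25,0,0,0],[0.1,0,0,-0.25,0,0,0],[0.1,0,0,-0.25,0,0,0],[0.1,0,0,-0.25,0,0,0],[0.1,0,0,-0.1,0,0,0],[0.1,0,0,-0.07,0,0,0],[0.1,0,0,-0.05,0,0,0],[0.1,0,0,0,0,0,0],[1,0,0,0,0,0,0],[1,0,0,0,0,0,0],[1,0,0,0,0,0,0],[1,0,0,0,0,0,0]]]' 30
python3 - <<'E'
from h import *
w=snap('wrist');cv2.imwrite('pics/5.png',w['img']);print(ctrl.state()['ft_force'])
E
```

```text
time: 5.38
ee_pos: [0.5737, -0.0048, 0.0748]
eef_rot: [[-0.943, -0.332, 0.001], [-0.332, 0.943, -0.0], [-0.001, -0.001, -1.0]]
ft_force: [-1.3, -0.3, 6.5]
opening: 0.102
[-1.67829643  0.91603272  6.89574906]
```

View pics/5.png

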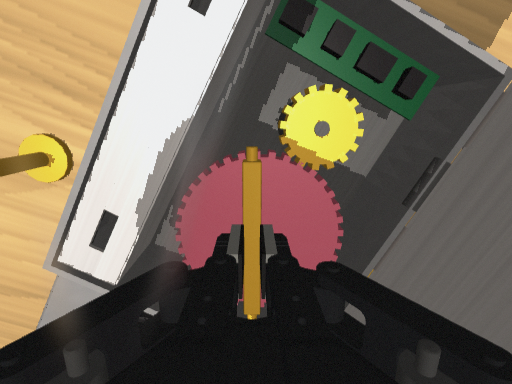

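```bash
python3 -m pendant '[[[1,0,0,0.05,0,0,0],[1,0,0,0.15,0,0,0],[1,0,0,0.25,0,0,0],[1,0,0,0.25,0,0,0],[1,0,0,0.25,0,0,0],[1,0,0,0.25,0,0,0],[1,0,0,0.25,0,0,0],[1,-0.135,0.224,0.05,0,0,-0.0238],[1,-0.135,0.224,0,0,0,-0.0238],[1,-0.135,0.224,0,0,0,-0.0238],[1,-0.135,0.224,0,0,0,-0.0238],[1,-0.135,0.224,0,0,0,-0.0238],[1,-0.135,0.224,0,0,0,-0.0238],[1,-0.135,0.224,0,0,0,-0.0238],[1,-0.135,0.224,0,0,0,-0.0238],[1,-0.135,0.224,0,0,0,-0.0238],[1,0,0,0,0,0,0]]]'
python3 - <<'E'
from h import *
w=snap('wrist');np.savez('w6.npz',**{k:np.array(w[k]) for k in('K','xyz','attitude','img')});cv2.imwrite('pics/6.png',cv2.resize(w['img'],(800,600)));print(ctrl.state()['opening'])
E
```

```text
time: 7.55
ee_pos: [0.3898, 0.2993, 0.2996]
eef_rot: [[-0.945, 0.326, 0.0], [0.326, 0.945, 0.0], [-0.0, 0.001, -1.0]]
ft_force: [0.3, -0.8, 0.5]
opening: 0.104
0.09843968547959013
```

View pics/6.png

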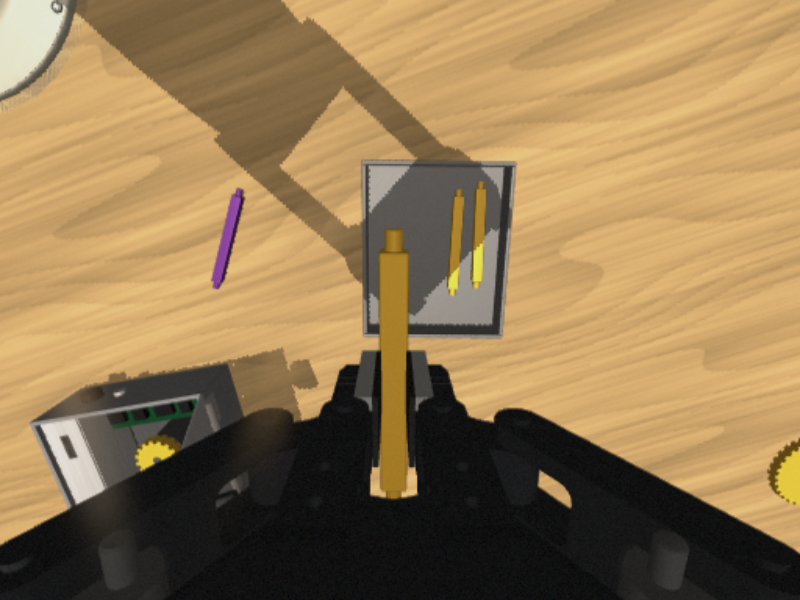

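The axle is held level and straight. The tray rim corners are at (362,160), (516,162), (502,337) and (365,337), and the free half is on the left.

```bash
python3 - <<'E'
from h import *
b=dict(np.load('w6.npz'));k=.64
o=[([-85,-70,35],(362,160)),([-85,70,35],(516,162)),([85,70,35],(502,337)),([85,-70,35],(365,337))]
v,r=fit([(b,np.array(X)/1000,np.array(uv)*k) for X,uv in o],[.4,.33,-.33]);print(v,np.degrees(v[2]),r.round(1).tolist())
c,s=np.cos(v[2]),np.sin(v[2]);print(v[:2]+np.array([[c,-s],[s,c]])@[0,-.034])
# axle ends
for z in(.29,.30,.31):
  e=[ray(b,np.array(u)*k,z) for u in((393,229),(395,498))];print(z,np.linalg.norm(e[0]-e[1]),(e[0]+e[1])/2)
E
```

```text
[ 0.40239268  0.33828641 -0.33741147] -19.332253269946204 [[-0.4, -0.1], [0.6, -0.7], [0.6, 0.8], [-0.8, 0.3]]
[0.39113713 0.30620351]
0.29 0.11215550872878809 [0.39394034 0.29835516 0.29      ]
0.3 0.1047856318251167 [0.3894318  0.29988173 0.3       ]
0.31 0.09741575492144534 [0.38492325 0.3014083  0.31      ]
```

```bash
python3 -m pendant '[[[1,0.007,0.043,-0.2,0,0,0],[1,0,0,-0.25,0,0,0],[1,0,0,-0.25,0,0,0],[1,0,0,-0.25,0,0,0],[1,0,0,-0.25,0,0,0],[1,0,0,-0.25,0,0,0],[1,0,0,-0.25,0,0,0],[1,0,0,-0.1,0,0,0],[1,0,0,-0.05,0,0,0],[1,0,0,-0.03,0,0,0],[1,0,0,0,0,0,0]]]'
```

```text
time: 8.98
ee_pos: [0.3925, 0.3043, 0.0177]
eef_rot: [[-0.945, 0.328, 0.001], [0.328, 0.945, 0.0], [-0.001, 0.001, -1.0]]
ft_force: [0.3, -0.6, -0.1]
opening: 0.101
```

```bash
python3 -m pendant '[[[1,0,0,-0.02,0,0,0],[1,0,0,-0.02,0,0,0],[1,0,0,0,0,0,0]]]'; python3 -m pendant '[[[1,0,0,-0.013,0,0,0],[1,0,0,0,0,0,0]]]'
```

```text
time: 9.35
ee_pos: [0.3921, 0.3041, 0.0109]
eef_rot: [[-0.945, 0.328, -0.0], [0.328, 0.945, -0.0], [0.0, -0.0, -1.0]]
ft_force: [-0.4, 0.4, -0.5]
opening: 0.102
time: 9.6
ee_pos: [0.3923, 0.3043, 0.0097]
eef_rot: [[-0.945, 0.328, 0.0], [0.328, 0.945, 0.0], [-0.0, 0.0, -1.0]]
ft_force: [-3.6, -3.0, 12.9]
opening: 0.098
```

```bash
python3 -m pendant '[[[0.4,0,0,0,0,0,0],[0.4,0,0,0.005,0,0,0],[0.4,0,0,0,0,0,0],[0.4,0,0,0.05,0,0,0],[0.4,0,0,0.15,0,0,0],[0.4,0,0,0.25,0,0,0],[0.4,0,0,0.25,0,0,0],[0.4,0,0,0.25,0,0,0],[0.4,0,0,0.25,0,0,0],[0.4,0,0,0.25,0,0,0],[0.4,0,0,0.25,0,0,0],[0.4,0,0,0.25,0,0,0],[1,0,0,0,0,0,0]]]'
python3 - <<'E'
from h import *
w=snap('wrist');np.savez('w7.npz',**{k:np.array(w[k]) for k in('K','xyz','attitude','img')});cv2.imwrite('pics/7.png',w['img'])
for n in('axle','tray'):
  for d in ctrl.search_frame(w,n)[:5]:print(n,np.round(d['bbox']).tolist(),d['score'])
E
```

```text
time: 11.22
ee_pos: [0.3927, 0.3044, 0.3055]
eef_rot: [[-0.945, 0.328, 0.004], [0.328, 0.945, 0.002], [-0.003, 0.003, -1.0]]
ft_force: [0.6, 0.4, -1.1]
opening: 0.102
axle [136.0, 123.0, 155.0, 183.0] 0.87
axle [251.0, 124.0, 255.0, 194.0] 0.61
tray [228.0, 104.0, 326.0, 218.0] 0.84
```

View pics/7.png

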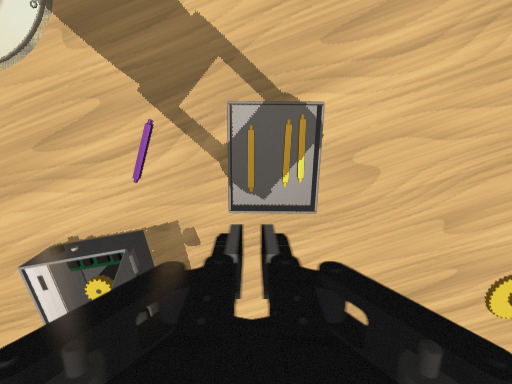

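The axle lies flat in the tray's free half at (252,158), and the spares are untouched. Next is the cover: I'll move behind its outer face, between the studs.

```bash
python3 -m pendant '[[[1,0.165,-0.135,0.02,0,0,0.008],[1,0.165,-0.135,0,0,0,0.008],[1,0.165,-0.135,0,0,0,0.008],[1,0.165,-0.135,0,0,0,0.008],[1,0.165,-0.135,0,0,0,0.008],[1,0.165,-0.135,0,0,0,0.008],[1,0.165,-0.135,0,0,0,0.009],[1,0,0,0,0,0,0]]]'
python3 - <<'E'
from h import *
w=snap('wrist');cv2.imwrite('pics/8.png',w['img'])
E
```

```text
time: 12.38
ee_pos: [0.5662, 0.1609, 0.3035]
eef_rot: [[-0.988, 0.156, -0.003], [0.156, 0.988, -0.001], [0.003, -0.001, -1.0]]
ft_force: [-0.1, 0.5, 0.1]
opening: -0.001
```

View pics/8.png

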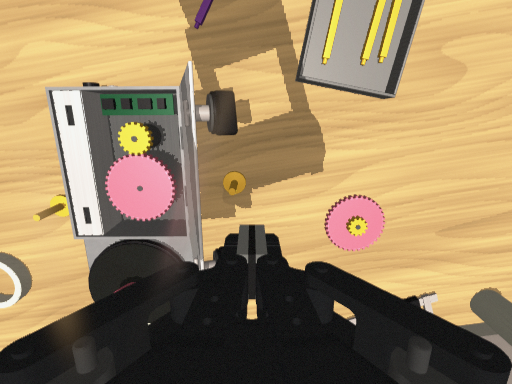

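```bash
python3 -m pendant '[[[1,0,0,-0.2,0,0,0],[1,0,0,-0.2,0,0,0],[1,0,0,-0.19,0,0,0],[1,-0.01,-0.066,0,0,0,0],[1,-0.01,-0.066,0,0,0,0],[1,-0.01,-0.066,0,0,0,0],[1,-0.01,-0.066,0,0,0,0],[1,-0.01,-0.066,0,0,0,0],[1,-0.01,-0.066,0,0,0,0],[1,-0.01,-0.066,0,0,0,0]]]'
```

```text
time: 13.68
ee_pos: [0.5548, 0.0924, 0.2168]
eef_rot: [[-0.988, 0.154, -0.0], [0.154, 0.988, -0.0], [0.0, -0.0, -1.0]]
ft_force: [0.5, 2.7, 1.9]
opening: -0.001
```

```bash
python3 -m pendant '[[[1,-0.011,-0.072,-0.006,0,0,0],[1,-0.011,-0.072,-0.006,0,0,0],[1,-0.011,-0.07,-0.017,0,0,0],[1,-0.011,-0.07,-0.017,0,0,0],[1,-0.01,-0.067,-0.028,0,0,0],[1,-0.01,-0.067,-0.028,0,0,0],[1,-0.01,-0.062,-0.038,0,0,0],[1,-0.01,-0.062,-0.038,0,0,0],[1,-0.009,-0.055,-0.048,0,0,0],[1,-0.009,-0.055,-0.048,0,0,0]]]'
```

```text
time: 14.92
ee_pos: [0.5395, -0.0053, 0.1752]
eef_rot: [[-0.988, 0.154, -0.0], [0.154, 0.988, -0.0], [0.0, -0.0, -1.0]]
ft_force: [1.2, 0.4, 3.2]
opening: -0.0
```

```bash
python3 -m pendant '[[[1,-0.007,-0.047,-0.056,0,0,0],[1,-0.007,-0.047,-0.056,0,0,0],[1,-0.006,-0.038,-0.062,0,0,0],[1,-0.006,-0.038,-0.062,0,0,0],[1,-0.004,-0.028,-0.068,0,0,0],[1,-0.004,-0.028,-0.068,0,0,0],[1,-0.002,-0.017,-0.06,0,0,0],[1,-0.002,-0.017,-0.06,0,0,0],[1,0,0,-0.03,0,0,0]]]'
```

```text
time: 16.05
ee_pos: [0.5337, -0.0438, 0.0968]
eef_rot: [[-0.988, 0.154, -0.001], [0.154, 0.988, 0.0], [0.001, -0.0, -1.0]]
ft_force: [-0.1, -0.5, 1.1]
opening: 0.003
```

```bash
python3 -m pendant '[[[1,0,0,-0.03,0,0,0],[1,0,0,-0.025,0,0,0],[1,0,0,-0.02,0,0,0],[1,0,0,-0.015,0,0,0],[1,0,0,-0.015,0,0,0],[1,0,0,0,0,0,0]]]'; python3 -m pendant '[[[1,0,0,-0.012,0,0,0],[1,0,0,-0.01,0,0,0],[1,0,0,0,0,0,0]]]'
```

```text
time: 16.8
ee_pos: [0.5338, -0.0437, 0.0815]
eef_rot: [[-0.988, 0.154, -0.0], [0.154, 0.988, 0.0], [0.0, 0.0, -1.0]]
ft_force: [0.0, 0.2, 0.4]
opening: -0.001
time: 17.18
ee_pos: [0.5339, -0.0437, 0.0783]
eef_rot: [[-0.988, 0.154, -0.0], [0.154, 0.988, 0.0], [0.0, 0.0, -1.0]]
ft_force: [-1.9, 0.8, -0.5]
opening: 0.006
```

```bash
python3 -m pendant '[[[1,0,0,-0.012,0,0,0],[1,0,0,0,0,0,0]]]'; python3 -m pendant '[[[1,0,0,-0.01,0,0,0],[1,0,0,0,0,0,0]]]'
```

```text
time: 17.42
ee_pos: [0.534, -0.0437, 0.0778]
eef_rot: [[-0.988, 0.154, 0.001], [0.154, 0.988, -0.0], [-0.001, -0.0, -1.0]]
ft_force: [-8.3, 1.2, 19.8]
opening: -0.0
time: 17.68
ee_pos: [0.5342, -0.0437, 0.0777]
eef_rot: [[-0.988, 0.154, 0.001], [0.154, 0.988, -0.001], [-0.002, -0.0, -1.0]]
ft_force: [-17.6, 3.1, 40.0]
opening: 0.001
```

The cover is shut: contact at 78 mm with the force rising. I'll back off and look at the wings.

```bash
python3 -m pendant '[[[1,0,0,0.05,0,0,0],[1,0,0,0.25,0,0,0],[1,0,0,0.3,0,0,0],[1,0,0,0.3,0,0,0],[0,0,0,0.3,0,0,0],[0,0,0,0,0,0,0]]]'
python3 - <<'E'
from h import *
w=snap('wrist');np.savez('w9.npz',**{k:np.array(w[k]) for k in('K','xyz','attitude','img')});cv2.imwrite('pics/9.png',cv2.resize(w['img'],(800,600),interpolation=cv2.INTER_CUBIC))
for n in('near_wing','far_wing'):
  for d in ctrl.search_frame(w,n)[:3]:print(n,np.round(d['bbox'],1).tolist(),d['score'])
E
```

```text
time: 18.42
ee_pos: [0.5349, -0.0439, 0.2585]
eef_rot: [[-0.988, 0.154, 0.005], [0.154, 0.988, -0.001], [-0.005, -0.0, -1.0]]
ft_force: [-0.3, 0.1, -0.5]
opening: 0.423
near_wing [203.5, 77.1, 358.5, 252.9] 0.73
near_wing [206.6, 94.5, 236.4, 130.9] 0.61
near_wing [202.9, 75.1, 362.5, 318.1] 0.35
far_wing [219.3, 221.1, 236.2, 253.1] 0.73
far_wing [201.6, 76.1, 358.1, 252.8] 0.48
far_wing [360.0, 177.1, 389.4, 202.1] 0.37
```

View pics/9.png

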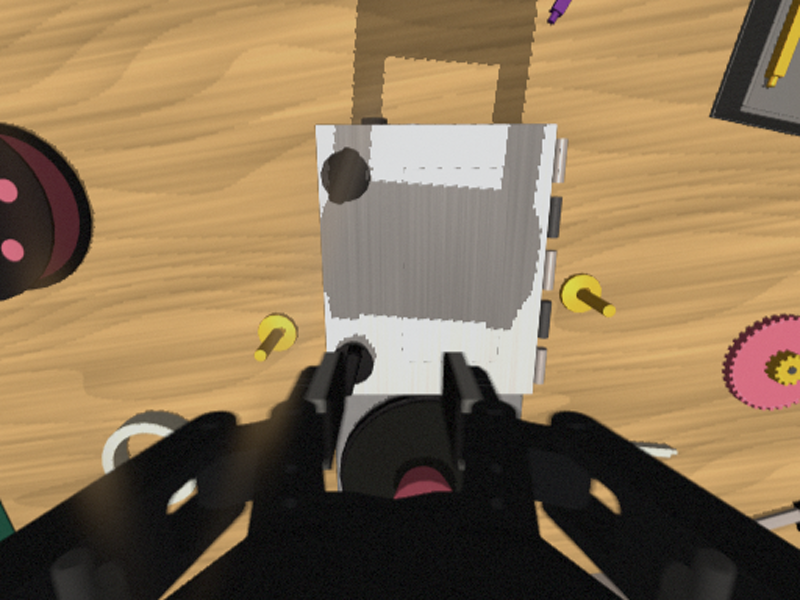

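```bash
python3 - <<'E'
from h import *
b=dict(np.load('w9.npz'));k=.64
o=[([-105,-85,78],(317,125)),([-105,85,78],(556,125)),([105,85,78],(533,393)),([-70,-63,95.5],(346,176))]
v,r=fit([(b,np.array(X)/1000,np.array(uv)*k) for X,uv in o],[.54,-.017,-.15]);print(v,np.degrees(v[2]),r.round(1).tolist())
R2=np.array([[np.cos(v[2]),-np.sin(v[2])],[np.sin(v[2]),np.cos(v[2])]])
for x in(-.07,.07):
  w=v[:2]+R2@[x,-.063];print(w,[px(b,[*w,z])/k for z in(.0955,.113)])
g=b['img'][85:260,195:260].astype(float);g=np.clip(g*5,0,255).astype('u1')
g=np.hstack([cv2.resize(g[:60],None,fx=6,fy=6,interpolation=cv2.INTER_CUBIC),cv2.resize(g[115:175],None,fx=6,fy=6,interpolation=cv2.INTER_CUBIC)])
cv2.imwrite('pics/10.png',g);print(g.shape)
E
```

```text
[ 0.53947655 -0.013241   -0.151714  ] -8.692572060020158 [[-1.1, -0.2], [1.8, -0.7], [0.0, 1.5], [-0.2, 0.3]]
[ 0.46075925 -0.06493807] [array([345.75401309, 176.54352578]), array([342.84446275, 176.44256945])]
[ 0.59915113 -0.08609664] [array([351.61696851, 365.67989566]), array([349.37224709, 375.7162586 ])]
(360, 780, 3)
```

View pics/10.png

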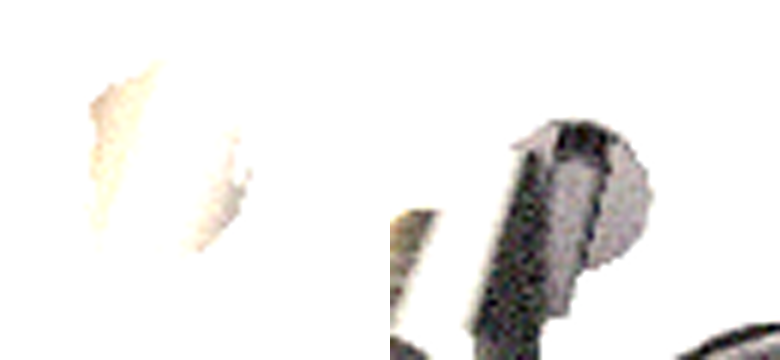

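The near wing is turned about 25° and the far wing is nearly lined up. The gripper jaws, parallel to the slot line, will square them up.

```bash
python3 -m pendant '[[[-0.1,-0.247,-0.07,0,0,0,0],[-0.1,-0.247,-0.07,0,0,0,0],[-0.1,0,0,-0.22,0,0,0],[-0.1,0,0,-0.22,0,0,0],[-0.1,0,0,-0.22,0,0,0],[-0.1,0,0,-0.22,0,0,0],[-0.1,0,0,-0.12,0,0,0],[-0.1,0,0,-0.05,0,0,0],[-0.1,0,0,0,0,0,0]]]' 40
```

```text
time: 19.7
ee_pos: [0.4595, -0.0646, 0.0972]
eef_rot: [[-0.988, 0.154, -0.001], [0.154, 0.988, 0.0], [0.001, 0.0, -1.0]]
ft_force: [0.8, -0.1, 0.7]
opening: 0.548
```

```bash
python3 -m pendant '[[[-0.1,0.007,0,0.015,0,0,0],[0.5,0,0,0,0,0,0],[1,0,0,0,0,0,0],[1,0,0,0,0,0,0],[1,0,0,0,0,0,0],[1,0,0,0,0,0,0]]]' 40
```

```text
time: 20.45
ee_pos: [0.4612, -0.0654, 0.1004]
eef_rot: [[-0.988, 0.154, 0.001], [0.154, 0.988, -0.002], [-0.001, -0.001, -1.0]]
ft_force: [-0.4, -5.6, 3.2]
opening: 0.103
```

```bash
python3 -m pendant '[[[1,0,-0.005,-0.02,0,0,0],[1,0,0,-0.02,0,0,0],[1,0,0,-0.02,0,0,0],[1,0,0,0,0,0,0]]]' 60;python3 -m pendant '[[[1,0,0,-0.016,0,0,0],[1,0,0,0,0,0,0]]]' 60
```

```text
time: 20.95
ee_pos: [0.4612, -0.0656, 0.0911]
eef_rot: [[-0.988, 0.154, 0.001], [0.154, 0.988, -0.0], [-0.001, -0.0, -1.0]]
ft_force: [-0.2, -1.7, 8.5]
opening: 0.098
time: 21.2
ee_pos: [0.4613, -0.0656, 0.0893]
eef_rot: [[-0.988, 0.154, 0.001], [0.154, 0.988, -0.001], [-0.001, -0.0, -1.0]]
ft_force: [-2.8, -1.8, 15.9]
opening: 0.092
```

```bash
python3 -m pendant '[[[1,0,0,-0.005,0,0,0],[1,0,0,0,0,0,-0.04],[1,0,0,0,0,0,-0.04],[1,0,0,0,0,0,-0.04],[1,0,0,0,0,0,-0.04]]]' 60
```

```text
time: 21.82
ee_pos: [0.4615, -0.0657, 0.0892]
eef_rot: [[-0.789, 0.614, 0.002], [0.614, 0.789, -0.001], [-0.002, 0.001, -1.0]]
ft_force: [-6.6, -1.1, 24.7]
opening: 0.094
```

```bash
python3 -m pendant '[[[1,0,0,0,0,0,-0.0425],[1,0,0,0,0,0,-0.0425],[1,0,0,0,0,0,-0.0425],[1,0,0,0,0,0,-0.0425],[1,0,0,0,0,0,-0.0425],[1,0,0,0,0,0,-0.0425],[1,0,0,0,0,0,-0.0425],[1,0,0,0,0,0,-0.0425],[1,0,0,0,0,0,0]]]' 60; python3 -c "
from bench import ctrl;s=ctrl.state();print(s['ft_force'],s['ft_torque'],s['joints'])"
```

```text
time: 22.95
ee_pos: [0.4615, -0.0658, 0.0891]
eef_rot: [[0.157, 0.988, 0.002], [0.988, -0.157, -0.001], [-0.001, 0.002, -1.0]]
ft_force: [-6.1, -1.0, 22.9]
opening: 0.092
[-6.0508398  -0.96058192 22.89578997] [-0.18495348  0.98543465  0.01408565] [-1.75877985e+01  1.02436238e+00  1.07622446e+02 -1.45573007e-02
  7.12294782e+01 -8.57744955e+00]
```

```bash
python3 -m pendant '[[[1,0,0,0.02,0,0,0],[1,0,0,0,0,0,0],[0.2,0,0,0,0,0,0],[0.2,0,0,0,0,0,0],[0.2,0,0,0,0,0,0],[0,0,0,0.1,0,0,0],[0,0,0,0.2,0,0,0],[0,0,0,0.3,0,0,0],[0,0,0,0.3,0,0,0],[0,0,0,0,0,0,0]]]'; python3 - <<'E'
from h import *
w=snap('wrist');np.savez('w11.npz',**{k:np.array(w[k]) for k in('K','xyz','attitude','img')})
g=np.clip(w['img'].astype(float)*2.2,0,255).astype('u1');cv2.imwrite('pics/11.png',cv2.resize(g,(800,600),interpolation=cv2.INTER_CUBIC))
E
```

```text
time: 24.2
ee_pos: [0.4619, -0.0658, 0.2299]
eef_rot: [[0.154, 0.988, 0.006], [0.988, -0.154, -0.002], [-0.001, 0.006, -1.0]]
ft_force: [0.4, -0.4, -0.2]
opening: 0.501
```

View pics/11.png

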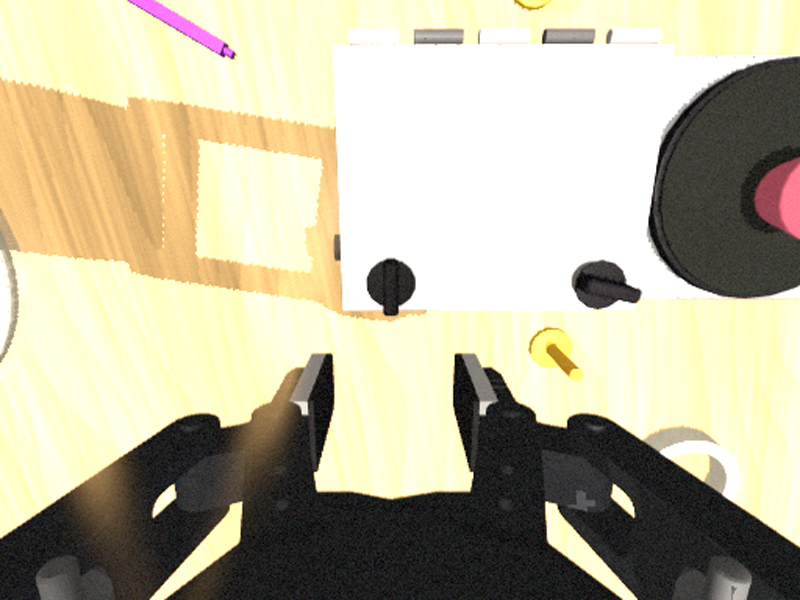

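The near wing is now crosswise and down at (391,285). The far wing at (600,285) is still roughly in line with its slot. I'll do the same on the far stud.

```bash
python3 -m pendant '[[[-0.1,0.0766,-0.0117,0,0,0,0.0417],[-0.1,0.0766,-0.0117,0,0,0,0.0417],[-0.1,0.0766,-0.0117,0,0,0,0.0417],[-0.1,0.0766,-0.0117,0,0,0,0.0417],[-0.1,0.0766,-0.0117,0,0,0,0.0417],[-0.1,0.0766,-0.0117,0,0,0,0.0417],[-0.1,0.0766,-0.0117,0,0,0,0.0417],[-0.1,0.0766,-0.0117,0,0,0,0.0417],[-0.1,0.0766,-0.0117,0,0,0,0.0417],[-0.1,0.0766,-0.0117,0,0,0,0.0417],[-0.1,0.0766,-0.0117,0,0,0,0.0417],[-0.1,0.0766,-0.0117,0,0,0,0.0417],[-0.1,0,0,-0.22,0,0,0],[-0.1,0,0,-0.22,0,0,0],[-0.1,0,0,-0.22,0,0,0],[-0.1,0,0,-0.12,0,0,0],[-0.1,0,0,-0.08,0,0,0],[-0.1,0,0,0,0,0,0]]]' 40
```

```text
time: 26.5
ee_pos: [0.5986, -0.0865, 0.0965]
eef_rot: [[-0.988, 0.153, -0.001], [0.153, 0.988, 0.0], [0.001, -0.0, -1.0]]
ft_force: [0.3, 0.2, 0.6]
opening: 0.551
```

```bash
python3 -m pendant '[[[-0.1,0.007,-0.002,0.022,0,0,0],[0.5,0,0,0,0,0,0],[1,0,0,0,0,0,0],[1,0,0,0,0,0,0],[1,0,0,0,0,0,0],[1,0,0,0,0,0,0]]]' 40
```

```text
time: 27.25
ee_pos: [0.6, -0.0869, 0.1002]
eef_rot: [[-0.988, 0.153, 0.0], [0.153, 0.988, -0.0], [-0.001, -0.0, -1.0]]
ft_force: [1.6, -1.0, 4.2]
opening: 0.103
```

```bash
python3 -m pendant '[[[1,0,0,-0.02,0,0,0],[1,0,0,-0.02,0,0,0],[1,0,0,-0.02,0,0,0],[1,0,0,0,0,0,0]]]' 60;python3 -m pendant '[[[1,0,0,-0.016,0,0,0],[1,0,0,0,0,0,0]]]' 60
```

```text
time: 27.75
ee_pos: [0.6, -0.0869, 0.091]
eef_rot: [[-0.988, 0.153, 0.001], [0.153, 0.988, -0.0], [-0.001, -0.0, -1.0]]
ft_force: [0.2, -1.0, 7.6]
opening: 0.094
time: 28.0
ee_pos: [0.6001, -0.0869, 0.0895]
eef_rot: [[-0.988, 0.153, 0.001], [0.153, 0.988, -0.0], [-0.001, -0.0, -1.0]]
ft_force: [-2.2, 0.3, 15.4]
opening: 0.094
```

Same profile as the near stud: pressed to its stop. Turning now.

```bash
python3 -m pendant '[[[1,0,0,-0.005,0,0,0],[1,0,0,0,0,0,-0.04],[1,0,0,0,0,0,-0.04],[1,0,0,0,0,0,-0.04],[1,0,0,0,0,0,-0.04],[1,0,0,0,0,0,-0.0425],[1,0,0,0,0,0,-0.0425],[1,0,0,0,0,0,-0.0425],[1,0,0,0,0,0,-0.0425],[1,0,0,0,0,0,-0.0425],[1,0,0,0,0,0,-0.0425],[1,0,0,0,0,0,-0.0425],[1,0,0,0,0,0,-0.0425],[1,0,0,0,0,0,0]]]' 60
```

```text
time: 29.75
ee_pos: [0.5999, -0.0872, 0.0893]
eef_rot: [[0.155, 0.988, 0.001], [0.988, -0.155, -0.001], [-0.001, 0.001, -1.0]]
ft_force: [-8.6, -2.3, 23.9]
opening: 0.093
```

```bash
python3 -m pendant '[[[1,0,0,0.02,0,0,0],[1,0,0,0,0,0,0],[0.2,0,0,0,0,0,0],[0.2,0,0,0,0,0,0],[0.2,0,0,0,0,0,0],[0,0,0,0.1,0,0,0],[0,0,0,0.2,0,0,0],[0,0,0,0.3,0,0,0],[0,-0.1,0,0.3,0,0,0],[0,-0.3,0,0,0,0,0],[0,-0.3,0,0,0,0,0],[0,0,0,0,0,0,0]]]'; python3 - <<'E'
from h import *
w=snap('wrist');t=snap('top')
g=np.clip(w['img'].astype(float)*2.2,0,255).astype('u1')
cr=cv2.resize(t['img'][95:285,110:390],(560,380),interpolation=cv2.INTER_CUBIC)
wc=cv2.resize(g[:240,90:],None,fx=.9,fy=.9)[:216,:380]
c=np.zeros((600,800,3),'u1');c[:380,:560]=cr;c[382:382+216,:wc.shape[1]]=wc[:216];wz=cv2.resize(g[100:230,180:450],(410,197))
c[390:587,385:795]=wz
cv2.imwrite('pics/12.png',c)
E
```

```text
time: 31.25
ee_pos: [0.493, -0.0867, 0.2277]
eef_rot: [[0.154, 0.988, 0.002], [0.988, -0.154, -0.001], [-0.0, 0.002, -1.0]]
ft_force: [0.7, -0.1, 1.3]
opening: 0.502
```

View pics/12.png

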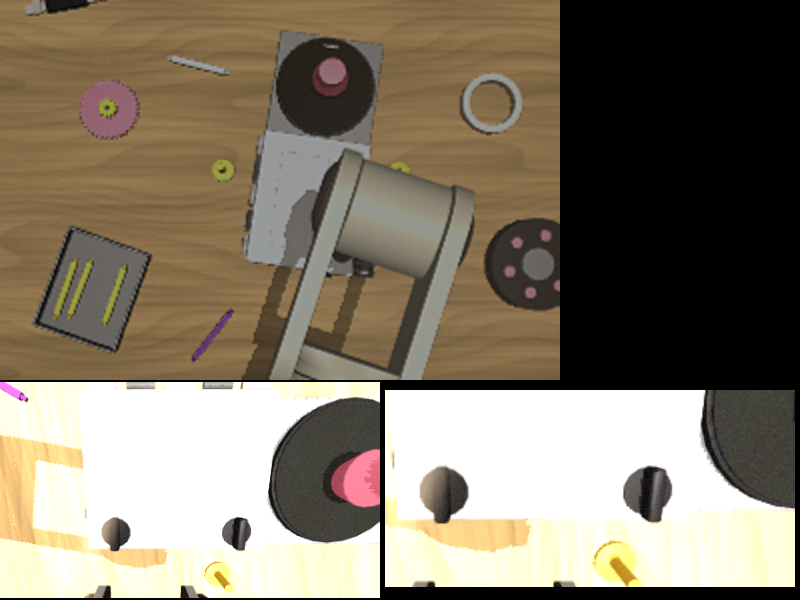

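Both wings are crosswise and flush-looking at panel (440,495) and (652,495), and the axle and the other items are in place. As a non-contact height check, a locked wing top sits at about 105 mm and an unlocked one at 113, so I'll lower shut fingers to 109 mm over each.

```bash
python3 -m pendant '[[[1,-0.107,0.07,-0.1,0,0,0],[1,-0.107,0.07,-0.15,0,0,0],[1,0,0,-0.15,0,0,0],[1,0,0,-0.15,0,0,0],[1,0,0,-0.15,0,0,0],[1,0,0,-0.05,0,0,0],[1,0,0,-0.03,0,0,0],[1,0,0,-0.02,0,0,0],[1,0,0,0,0,0,0]]]'; python3 -m pendant '[[[1,0,0,0.3,0,0,0],[1,0.23,-0.035,0,0,0,0],[1,0.23,-0.035,0,0,0,0],[1,0.23,-0.036,0,0,0,0],[1,0.23,-0.036,0,0,0,0],[1,0,0,-0.1,0,0,0],[1,0,0,-0.1,0,0,0],[1,0,0,-0.06,0,0,0],[1,0,0,-0.03,0,0,0],[1,0,0,0,0,0,0]]]'
```

```text
time: 32.48
ee_pos: [0.4629, -0.0659, 0.1062]
eef_rot: [[0.153, 0.988, 0.0], [0.988, -0.153, -0.0], [-0.0, 0.0, -1.0]]
ft_force: [-0.5, -0.2, -0.2]
opening: -0.001
time: 33.72
ee_pos: [0.6005, -0.0871, 0.1075]
eef_rot: [[0.153, 0.988, 0.0], [0.988, -0.153, -0.0], [-0.0, 0.0, -1.0]]
ft_force: [0.3, 0.4, -0.4]
opening: 0.002
```

No contact at 106 and 107.5 mm, so both studs are down in their detents. I'll retreat and hand in.

```bash
python3 -m pendant '[[[1,0,0,0.2,0,0,0],[1,0,0,0.3,0,0,0],[1,-0.1,0,0.3,0,0,0],[1,-0.2,0,0.2,0,0,0],[1,0,0,0,0,0,0],[1,0,0,0,0,0,0]]]' && python3 -c "
from bench import ctrl;print(ctrl.close_job())"
```

```text
time: 34.48
ee_pos: [0.5558, -0.0871, 0.2573]
eef_rot: [[0.153, 0.988, 0.0], [0.988, -0.153, 0.0], [0.0, 0.0, -1.0]]
ft_force: [-0.2, -0.8, -0.2]
opening: 0.002
the job is handed in; nothing more can be done
None
```

I took the stray yellow axle off the gear and laid it flat in the free half of the tray. I then swung the cover shut slowly and locked both studs: pushed in to the stop, turned 90° clockwise and let go. The job was handed in at about 34.5 s of the 72 s allowed.

**Last checks:**
- **Axle:** the last pictures show three yellow axles lying flat in the tray. The purple and white look-alikes and the other bench items I could see were still in place.
- **Cover:** the fingers met firm contact at about 78 mm, which is the shut height.
- **Studs:** both wings are crosswise. Shut fingers lowered over them felt nothing at 106 mm (near) and 107.5 mm (far). A stud that had sprung out would stand at 113 mm, so both are down.

**What disagreed or ran high:**
- **Positions:** the top and wrist cameras differed by about 4 mm on the turntable and 8 mm on the tray. I used values near the wrist's or between the two, and the grasps came out centred.
- **Force:** the final check that the cover was shut briefly reached about 40 N upward at the fingertips (44 N in all). That was fingertips rather than the gripper's body, and well under the 120 N wrist limit.

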